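# Full crayon tin into the caddy, nearly empty one to the refill tray

### The arm

A 7-joint arm with a two-finger parallel gripper is mounted at the origin on the work surface. World frame = base frame: x ahead of the robot, y to its left, z up, the work surface at z = 0. Lengths are in m, angles in rad, forces in N, time in s.
With the tool pointing down it reaches from about 0.425 to 0.975 m from the base axis. Payload 16.7 kg.
Tool frame: the origin (TCP) lies midway between the tips of the shut fingers; the grasp point (between the pads) lies 19 mm behind it; z points along the fingers, y is the line along which they close (so a half turn about z gives the same grasp; the last joint's range is limited). The gripper opens to 85 mm and grips with 20 to 120 N. Pads are 22 mm wide; open, the fingers measure 114 mm over their backs; the gripper's body (76 mm by 85 mm) begins 54 mm behind the grasp point. The pads swing forward as they close: fully open they stand 13 mm farther back than shut.
Start: joints at [1.155, 0.426, 0.074, 1.606, -0.034, 1.111, -0.067], TCP at [0.178, -0.651, 0.231] pointing down, gripper open.
Joint ranges: [-2.85, 2.85], [-0.5, 2.14], [-1.23, 1.37], [0.21, 2.46], [-1.02, 4.16], [0.16, 2.05], [-2.73, 2.73]. Speed limits (rad/s): [1.89, 1.89, 2.39, 2.39, 3.01, 3.01, 3.01].

### API

Orientations are given as a rotation vector (axis times angle).
In Python, from plant import env gives the robot as it stands. The module is installed in compiled form; this text tells all that it offers.
- The arm moves only by the tool servo_tool, never from a script. Its argument "commands" is text: rows parted by semicolons, each of 7 numbers parted by spaces: the shift along the tool's x, y, z each as a share of 100 mm, from -1 to 1, then the turn, a rotation vector about the tool's x, y, z each as a share of 1.5 rad, from -1 to 1, then the opening in per cent of the stroke, from 0 (shut) to 100 (fully open). In form: tx ty tz ax ay az grip; .... A call has 1 to 10 rows; each row is the pose to reach, as a shift and turn from the pose commanded when the call began, along the tool's axes at that moment; what a row does not reach only later rows make up. A row lasts 1/10 s, in which the tool goes at most 50 mm and 8.59 degrees, less where a joint would pass 70% of its speed; a pose out of reach is approached as far as the arm can. A call with a number of a shift or a turn outside -1 to 1 is refused whole. A call with a gripper value outside its range is refused whole. The fingers move at their own pace and stop on an object; "force" is the grip in N (left out, the last holds). Time passes only in rows, so rows that repeat a pose let the fingers close. It gives the time, the measured TCP pose, the force, the opening and the grip force at its end, in the units of the state.
- env.state(): the state, without advancing time (a new reading comes with each control period).
- env.get_image(name): name is "scene" or "top" or "wrist"; returns (picture, depth): 400x640x3 uint8, red, green, blue; 400x640 float32, m along the optical axis (not along the pixel's ray), 0 where there is no reading.
- env.camera_params(name): a dict with "K" (3x3 intrinsics, pixels), "rvec" (rotation vector, rad) and "tvec" (3), from world to camera coordinates, as OpenCV has them. Camera axes: x right, y down, z forward; pixel columns grow to the right and rows downward; lengths in m; the calibration is good to about 2 mm. A picture is of the moment at which its call begins: read the wrist's pose just before it. camera_params takes no time and is no camera call; for the wrist camera it gives the pose at the moment of the call.
- env.finish_job(): hands the job in; it is judged then, once.
The state is a dict: "clock": time; "joints": joint angles; "dq": joint speeds; "effort": joint torques, N m; "tcp_pos": TCP position; "tcp_rot": TCP orientation; "force": force on the tool from outside, world axes, zero at the start; "wrist_torque": the same for the moment, N m; "opening": finger opening in m; "grip_force": force on a finger pad.
Only numpy, scipy, OpenCV 4.12 (cv2) and the standard library are available. Lean on these libraries where they do the work, as an engineer would, in place of code of your own. Each camera call takes 0.05 s, during which the arm holds its last target. There are 200 camera calls.

### The job

Of the two closed crayon tins one is full and the other nearly used up, and only their weight tells which: lift each and feel the load. Press the full tin gently down into the pink caddy's slot, past its springy tongue, until it stands fully home on the pad at its bottom, and stand the nearly empty one softly in the shallow wooden tray for refilling. Keep the tins upright throughout, and do not disturb the tumbler or the loose crayons.

Things in the scene. Friction and masses are not known exactly. Their poses are not given: they have to be found in the camera images.
- tin_1: one of two lidded metal crayon tins, alike: upright box 62 mm (its x) by 46 mm (its y) by 106 mm high, lid stays on; both start upright on the table. Origin at the centre of its underside, z up. Grip it across the 46 mm, in the upper 45 mm. Either one may be the full one; full it weighs at least one and a half times the nearly empty one, and under 350 g. Crayons inside may shift.
- tin_2: one of two lidded metal crayon tins, alike: upright box 62 mm (its x) by 46 mm (its y) by 106 mm high, lid stays on; both start upright on the table. Origin at the centre of its underside, z up. Grip it across the 46 mm, in the upper 45 mm. Either one may be the full one; full it weighs at least one and a half times the nearly empty one, and under 350 g. Crayons inside may shift.
- caddy: pink plastic desk caddy stuck to the table by suction feet (fixed): 73 mm (x) by 210 mm (y), rim 58 mm high, walls and floor 4 mm. Origin under its centre. The tin slot is the compartment at its -y end; the others hold a block eraser (below the rim), then upright crayons and a ruler up to 110 mm above the table at the +y end. Over 25 N on the slot's pad, or 40 N in all on the caddy (squeeze counted), is too much.
- slot_floor (a point): centre of the tin slot's floor, 4 mm above the table, 76.5 mm from the caddy's centre towards its -y; axes as the caddy's. Slot 65 mm along x, 49 mm along y: a tin goes in upright, its 62 mm side along the caddy's x, either way round, 1.5 mm play on each side. A firm rubber pad covers the floor, 2 to 12 mm thick (differs each time, not measured): a tin is home when it stands on the pad and stops hard.
- tongue (a point): crest of the moulded springy leaf tongue in the slot's -y wall: 24 mm wide, bowed 5 mm into the slot, crest 26 mm above the slot floor. A tin riding down pushes it aside and is squeezed to the +y side, so it does not sink by its own weight: it takes 3 to 12 N of push, most while its underside is 25 to 45 mm above the floor.
- slot_mouth (a point): centre of the tin slot's mouth, level with the rim, 54 mm above slot_floor. Its lips flare outwards by about 4 mm over the top 5 mm (not at the tongue, whose own top leans outwards).
- tray: shallow wooden tray fixed to the table, 150 mm (x) by 130 mm (y), lip 14 mm high and 6 mm wide; origin under its centre.
- tray_floor (a point): centre of the tray's floor, 5 mm above the table; axes as the tray's.
- tumbler: glass tumbler, rim radius 36 mm, 95 mm high, upright; origin at the centre of its underside. Bystander.
- crayon_1: a green fat crayon, 14 mm thick, 98 mm long, lying loose on the table along its x, tip to +x; origin under its middle. Bystander.
- crayon_2: a purple fat crayon, 14 mm thick, 98 mm long, lying loose on the table along its x, tip to +x; origin under its middle. Bystander.
- crayon_3: a brown fat crayon, 14 mm thick, 98 mm long, lying loose on the table along its x, tip to +x; origin under its middle. Bystander.

How it is judged:
By the outcome, as a careful person would: the job done as asked, in the order asked, and still so for the second after the job is handed in, with the robot touching nothing.
It also fails if it takes over 72 s, if anything falls off the work surface, if the arm or the gripper's body presses on something with over 40 N, if the wrist force passes 120 N, or if a joint passes its speed limit or range.

## Working session

There is one attempt and no reset: what is moved stays moved. The work goes in short steps, Python scripts to look and compute and a tool call to move; the robot and the scene stay as the last step left them, time stands still between calls to the robot, and variables do not carry over. Pictures are saved under pics/ and viewed, at most 10 in all, crops included, and the job is handed in when it is done.

Besides the shell and the picture viewer there is one more tool, called after "Call:" as name(argument=value, ...), one argument or row to a line, values as JSON. servo_tool: Moves the arm, as the interface text tells. Shift numbers are shares of 100 mm and turn numbers shares of 1.5 rad, none past 1 either way. Its arguments: {"type":"object","properties":{"commands":{"type":"string"},"force":{"type":"number"}},"required":["commands"]}

```bash
mkdir -p pics
python3 - <<'E'
from plant import env
import cv2,numpy as np
print(env.state())
for n in("top","scene"):
    im,d=env.get_image(n);cv2.imwrite(f"pics/{n}0.png",im[:,:,::-1]);np.save(f"pics/{n}0.npy",d)
    print(n,env.camera_params(n))
E
```

```text
{'clock': 0.0, 'joints': array([ 1.15448896,  0.42673238,  0.07384989,  1.60666859, -0.0341141 ,
        1.1108022 , -0.06711183]), 'dq': array([-0.00121895,  0.00138728,  0.00223722,  0.00090997, -0.00068368,
        0.00074678,  0.00010455]), 'effort': array([ 5.11433118e-04, -9.49836802e+01,  3.76136363e+00, -4.63521945e+01,
        1.91798533e-02,  1.00758919e-02, -3.90603100e-05]), 'tcp_pos': array([ 0.1778221 , -0.65069667,  0.23058314]), 'tcp_rot': array([-3.11237705e+00, -4.17602915e-01,  4.17659651e-04]), 'force': array([-0.01772922,  0.24678931,  0.29238106]), 'wrist_torque': array([ 0.02204683,  0.0069238 , -0.02159354]), 'grip_force': 0.0, 'opening': 0.08510626284282408}
top {'K': array([[468.82681736,   0.        , 320.50945843],
       [  0.        , 468.82681736, 191.57014846],
       [  0.        ,   0.        ,   1.        ]]), 'rvec': array([ 2.16142463, -2.18632827,  0.09301947]), 'tvec': array([-0.06102258,  0.56345626,  0.94498724])}
scene {'K': array([[387.63873882,   0.        , 312.24124011],
       [  0.        , 387.63873882, 197.10304945],
       [  0.        ,   0.        ,   1.        ]]), 'rvec': array([ 0.82148384,  2.62185593, -0.99283062]), 'tvec': array([ 0.49606941, -0.16869254,  1.1820168 ])}
```

View pics/top0.png

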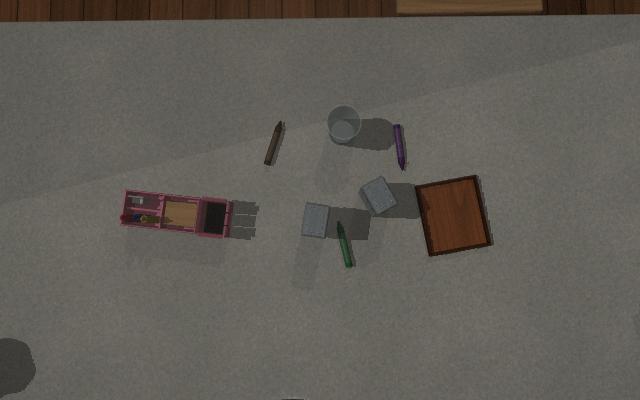

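View pics/scene0.png

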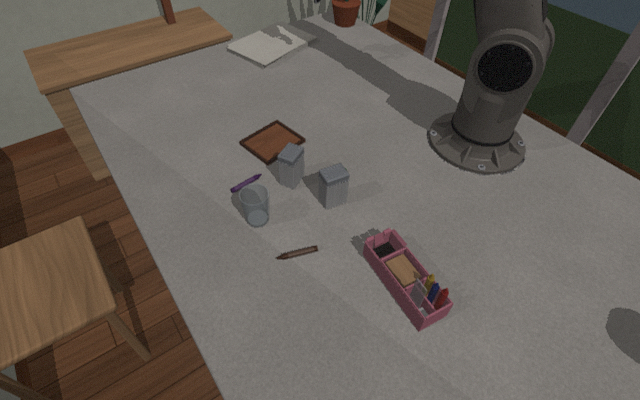

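The top view shows the caddy at (122–230, 190–237) with its slot on the right at (214, 217). The tins are at (315, 220) and (378, 196), and the tray is at (453, 216). The green crayon is at (344, 245), close to the tins. Next I'll measure from depth.

```bash
cat > h.py <<'E'
import numpy as np,cv2
from plant import env
from scipy.spatial.transform import Rotation as R
def world(d,p):
    v,u=np.mgrid[:d.shape[0],:d.shape[1]]
    K=p["K"];c=np.stack([(u-K[0,2])/K[0,0]*d,(v-K[1,2])/K[1,1]*d,d],-1)
    return (c-p["tvec"])@cv2.Rodrigues(p["rvec"])[0]   # R^T (c-t)
def pix(P,p): return cv2.projectPoints(np.float64(P),p["rvec"],p["tvec"],p["K"],None)[0][:,0]
def rect(P):
    (c,s,a)=cv2.minAreaRect(np.float32(P*1000)); return np.round(c,1),np.round(s,1),round(a,1)
E
python3 - <<'E'
from h import *
d=np.load("pics/top0.npy");p=env.camera_params("top");W=world(d,p)
print("table z",np.median(W[250:300,100:300,2]),np.median(W[100:130,180:240,2]))
def comp(lo,hi,box,name):
    u0,u1,v0,v1=box;M=np.zeros(d.shape,bool);M[v0:v1,u0:u1]=1
    M&=(W[...,2]>lo)&(W[...,2]<hi)&(d>0)
    n,l,st,_=cv2.connectedComponentsWithStats(M.astype(np.uint8),connectivity=8)
    for i in range(1,n):
        if st[i,4]>25: print(name,st[i,4],rect(W[l==i][:,:2]),"z",np.median(W[l==i][:,2]).round(4),"zmax",W[l==i][:,2].max().round(3))
comp(.095,.12,(295,400,170,245),"tin")
comp(.05,.065,(110,240,180,245),"caddy rim")
comp(.03,.13,(110,240,180,245),"caddy")
comp(.009,.03,(405,500,165,265),"tray")
comp(.006,.03,(255,500,110,275),"low")
comp(.03,.13,(320,370,95,150),"tumbler")
im=cv2.imread("pics/top0.png")
cv2.imwrite("pics/crop1.png",cv2.resize(im[180:245,115:245],None,fx=6,fy=6,interpolation=cv2.INTER_CUBIC))
E
```

```text
table z -0.0007378316017774666 -0.00044150788296904494
tin 823 (array([ 548. , -179.4]), array([62.9, 47.5]), 28.3) z 0.1053 zmax 0.11
tin 818 (array([502.1, -56.9]), array([47., 63.]), 80.7) z 0.1054 zmax 0.11
caddy rim 804 (array([521.2, 224.8]), array([214.1,  80. ]), 82.5) z 0.0563 zmax 0.062
caddy 2492 (array([521.2, 224.8]), array([214.1,  80. ]), 82.5) z 0.0483 zmax 0.112
tray 785 (array([ 512.1, -342.7]), array([150.1, 131.9]), 10.2) z 0.0131 zmax 0.018
low 121 (array([ 705.1, -116.6]), array([52.7, 29.7]), 78.0) z 0.018 zmax 0.03
low 283 (array([670.5,  31.7]), array([14.9, 97.4]), 72.2) z 0.0122 zmax 0.018
low 293 (array([ 658. , -235.4]), array([96.4, 15. ]), 6.0) z 0.012 zmax 0.018
low 943 (array([ 512.1, -342.8]), array([150.1, 132.1]), 10.1) z 0.0126 zmax 0.018
low 40 (array([ 537.1, -159.9]), array([60.7,  2.5]), 29.6) z 0.0156 zmax 0.03
low 302 (array([ 455.1, -113.8]), array([97.1, 14.3]), 13.2) z 0.0122 zmax 0.018
tumbler 690 (array([ 693.1, -114.1]), array([68.4, 70.6]), 88.7) z 0.0773 zmax 0.099
```

View pics/crop1.png

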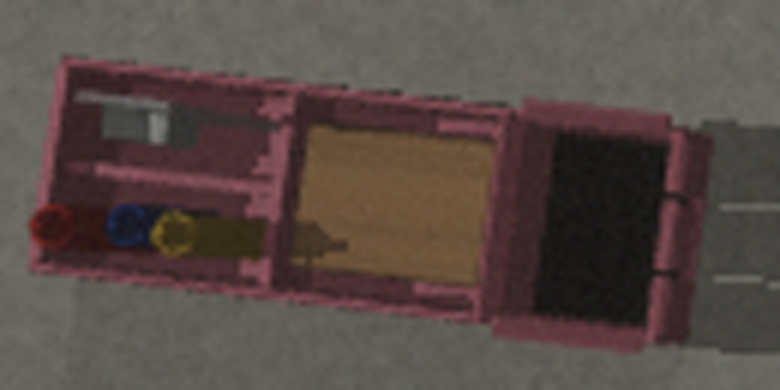

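Slot, tins and tray are all measured. The crop shows the slot's dark pad at (605, 230), with the tongue slits at (680, 200) and (665, 272). Next is a move-planning helper, then the approach to tin A (the tray-side one).

```bash
cat >> h.py <<'E'
def down(th):
    c,s=np.cos(np.radians(th)),np.sin(np.radians(th)); return np.array([[-s,c,0],[c,s,0],[0,0,-1]]).T
def plan(*wps):
    """wps: (x,y,z mm, tool-y angle deg). Prints one shift/turn (in shares) per call."""
    s=env.state();p=s["tcp_pos"]*1000;M=R.from_rotvec(s["tcp_rot"]).as_matrix()
    print("t %.2f now"%s["clock"],p.round(1),"y-ang %.1f tilt %.2f"%(np.degrees(np.arctan2(M[1,1],M[0,1])),np.degrees(np.arccos(min(1,-M[2,2])))),"F",s["force"].round(2),"open",round(s["opening"],4),"grip",round(s["grip_force"],1),"j7 %.2f"%s["joints"][6])
    for x,y,z,th in wps:
        D=down(th);g=np.array([x,y,z])
        while 1:
            v=M.T@(g-p)/100;w=R.from_matrix(M.T@D).as_rotvec()/1.5
            k=max(1,abs(v).max(),abs(w).max());v/=k
            w/=k if abs(w).max()>1 else 1
            print("  ",v.round(3),w.round(3));p=p+M@v*100;M=M@R.from_rotvec(w*1.5).as_matrix()
            if k<=1:break
E
python3 -c "
from h import *
print('A -61.7');plan((548,-179.4,200,-61.7))
print('A 118.3');plan((548,-179.4,200,118.3))"
```

```text
A -61.7
t 0.10 now [ 177.8 -650.7  230.7] y-ang -74.7 tilt 0.07 F [0.37 0.56 0.21] open 0.0851 grip 0.0 j7 -0.07
   [ 1.    -0.742  0.065] [-0.001 -0.    -0.151]
   [ 1.    -0.436  0.056] [-0. -0. -0.]
   [ 1.    -0.436  0.056] [ 0. -0. -0.]
   [ 1.    -0.436  0.056] [-0.  0. -0.]
   [ 1.    -0.436  0.056] [ 0.  0. -0.]
   [ 0.352 -0.154  0.02 ] [ 0.  0. -0.]
A 118.3
t 0.10 now [ 177.8 -650.7  230.7] y-ang -74.7 tilt 0.07 F [0.37 0.56 0.21] open 0.0851 grip 0.0 j7 -0.07
   [ 1.    -0.742  0.065] [-0.     0.     0.404]
   [ 0.339 -1.     0.055] [-0.     0.     0.342]
   [-0.189 -1.     0.053] [-0.    0.    0.33]
   [-0.811 -1.     0.067] [-0.     0.001  0.867]
   [-1.     0.436  0.056] [0. 0. 0.]
   [-0.271  0.118  0.015] [ 0.  0. -0.]
```

Call:
servo_tool(
  commands="1 -0.74 0.06 0 0 -0.151 100;1 -0.74 0.06 0 0 -0.151 100;1 -0.74 0.06 0 0 -0.151 100;1 -0.74 0.06 0 0 -0.151 100",
)

```text
clock: 0.5
tcp_pos: [0.258, -0.5501, 0.2251]
tcp_rot: [-3.043, -0.775, -0.002]
force: [-0.7, 0.0, 0.9]
opening: 0.0855
grip_force: 0.0
```

Call:
servo_tool(
  commands="1 -0.44 0.06 0 0 0 100;1 -0.44 0.06 0 0 0 100;1 -0.44 0.06 0 0 0 100;1 -0.44 0.06 0 0 0 100",
)

```text
clock: 0.9
tcp_pos: [0.3233, -0.466, 0.2192]
tcp_rot: [-3.045, -0.771, -0.0]
force: [-0.5, -0.2, 0.5]
opening: 0.0856
grip_force: 0.0
```

Call:
servo_tool(
  commands="1 -0.44 0.06 0 0 0 100;1 -0.44 0.06 0 0 0 100;1 -0.44 0.06 0 0 0 100;1 -0.44 0.06 0 0 0 100",
)

```text
clock: 1.3
tcp_pos: [0.3899, -0.3809, 0.2132]
tcp_rot: [-3.046, -0.769, 0.0]
force: [-0.2, -1.1, 0.7]
opening: 0.0852
grip_force: 0.0
```

Call:
servo_tool(
  commands="1 -0.44 0.06 0 0 0 100;1 -0.44 0.06 0 0 0 100;1 -0.44 0.06 0 0 0 100;1 -0.44 0.06 0 0 0 100",
)

```text
clock: 1.7
tcp_pos: [0.4569, -0.2955, 0.2071]
tcp_rot: [-3.046, -0.768, 0.0]
force: [-1.5, -0.6, -0.9]
opening: 0.0852
grip_force: 0.0
```

Call:
servo_tool(
  commands="1 -0.44 0.06 0 0 0 100;1 -0.44 0.06 0 0 0 100;1 -0.44 0.06 0 0 0 100;1 -0.44 0.06 0 0 0 100;1 -0.44 0.06 0 0 0 100",
)

```text
clock: 2.2
tcp_pos: [0.5227, -0.2117, 0.2012]
tcp_rot: [3.047, 0.762, -0.001]
force: [-0.4, -0.6, 0.2]
opening: 0.0856
grip_force: 0.0
```

```bash
python3 -c "
from h import *
plan((548,-179.4,200,-61.7),(548,-179.4,65,-61.7))
im,d=env.get_image('wrist');cv2.imwrite('pics/w1.png',im[:,:,::-1])"
```

```text
t 2.20 now [ 522.7 -211.7  201.2] y-ang -61.9 tilt 0.06 F [-0.42 -0.61  0.21] open 0.0856 grip 0.0 j7 -0.89
   [ 0.375 -0.166  0.011] [ 0.     0.001 -0.002]
   [0. 0. 1.] [ 0.  0. -0.]
   [-0.    0.    0.35] [ 0. -0. -0.]
```

View pics/w1.png

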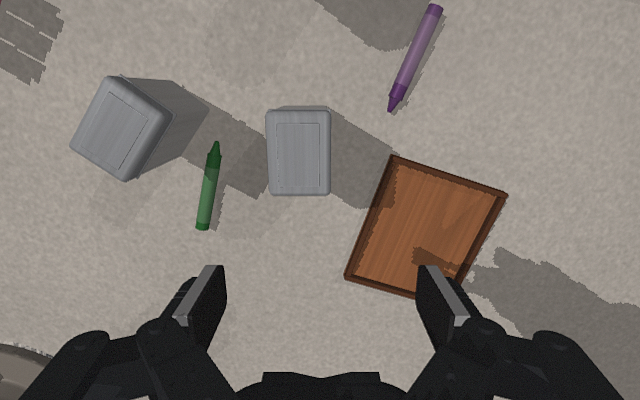

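The wrist view shows tin A at (298, 150), squared up with the jaws. The green crayon at (209, 185) is clear of the fingers. I'll descend and grip.

Call:
servo_tool(
  commands="0.375 -0.166 0 0 0 0 100;0.375 -0.166 0.3 0 0 0 100;0.375 -0.166 0.6 0 0 0 100;0.375 -0.166 0.7 0 0 0 100;0.375 -0.166 0.7 0 0 0 100;0.375 -0.166 0.7 0 0 0 100;0.375 -0.166 0.7 0 0 0 100;0.375 -0.166 0.7 0 0 0 100",
)

```text
clock: 3.05
tcp_pos: [0.5496, -0.177, 0.1325]
tcp_rot: [3.046, 0.766, 0.002]
force: [0.7, 0.4, -0.2]
opening: 0.0857
grip_force: 0.0
```

```bash
python3 -c "
from h import *
F=[]
for i in range(8):
    im,d=env.get_image('wrist');F.append(env.state()['force'])
print(np.mean(F,0),np.std(F,0))
p=env.camera_params('wrist');W=world(d,p)
M=(W[...,2]>.1)&(W[...,2]<.115)&(d>0)&(np.hypot(W[...,0]-.548,W[...,1]+.179)<.05)
print(M.sum(),rect(W[M][:,:2]))
plan((548,-179.4,60,-61.7))"
```

```text
[ 0.02950959  0.1529354  -0.18485641] [0.49479112 0.34516278 0.39330861]
8321 (array([ 546.5, -179.5]), array([62.4, 47.1]), 28.1)
t 3.45 now [ 549.  -176.5  131.4] y-ang -61.7 tilt 0.00 F [0.67 0.16 0.3 ] open 0.0852 grip 0.0 j7 -0.99
   [-0.023  0.021  0.714] [-0. -0. -0.]
```

Call:
servo_tool(
  commands="-0.03 0.02 0.2 0 0 0 100;-0.03 0.02 0.4 0 0 0 100;-0.03 0.02 0.6 0 0 0 100;-0.03 0.02 0.7 0 0 0 100;-0.03 0.02 0.71 0 0 0 100;-0.03 0.02 0.71 0 0 0 50;-0.03 0.02 0.71 0 0 0 50;-0.03 0.02 0.71 0 0 0 40;-0.03 0.02 0.71 0 0 0 40",
  force=45,
)

```text
clock: 4.35
tcp_pos: [0.548, -0.1799, 0.0613]
tcp_rot: [3.046, 0.767, 0.002]
force: [-0.8, 0.3, 7.3]
opening: 0.0459
grip_force: 46.6
```

Call:
servo_tool(
  commands="0 0 0 0 0 0 40;0 0 0 0 0 0 40;0 0 0 0 0 0 40;0 0 0 0 0 0 40",
  force=45,
)

```text
clock: 4.75
tcp_pos: [0.548, -0.1799, 0.0613]
tcp_rot: [3.046, 0.767, 0.002]
force: [-1.0, -0.4, 5.3]
opening: 0.0454
grip_force: 46.6
```

Call:
servo_tool(
  commands="0 0 -0.05 0 0 0 40;0 0 -0.15 0 0 0 40;0 0 -0.25 0 0 0 40;0 0 -0.35 0 0 0 40;0 0 -0.4 0 0 0 40;0 0 -0.4 0 0 0 40;0 0 -0.4 0 0 0 40;0 0 -0.4 0 0 0 40",
)

```text
clock: 5.55
tcp_pos: [0.5471, -0.1797, 0.0999]
tcp_rot: [-3.046, -0.767, 0.001]
force: [0.0, 0.0, -2.2]
opening: 0.0456
grip_force: 46.2
```

```bash
python3 -c "
from h import *
F=[]
for i in range(10):
    im,d=env.get_image('wrist');F.append(env.state()['force'])
print(np.mean(F,0),np.std(F,0))
plan()"
```

```text
[ 0.10365474 -0.07667289 -1.10522948] [0.41206798 0.65185409 0.39503118]
t 6.05 now [ 547.3 -179.8  100.3] y-ang -61.7 tilt 0.00 F [-0.56  1.04 -1.33] open 0.0457 grip 46.2 j7 -1.00
```

Call:
servo_tool(
  commands="0 0 0.1 0 0 0 40;0 0 0.2 0 0 0 40;0 0 0.28 0 0 0 40;0 0 0.34 0 0 0 40;0 0 0.37 0 0 0 40;0 0 0.385 0 0 0 40;0 0 0.393 0 0 0 40;0 0 0.395 0 0 0 40;0 0 0.395 0 0 0 70;0 0 0.395 0 0 0 100",
)

```text
clock: 7.05
tcp_pos: [0.5477, -0.1798, 0.0611]
tcp_rot: [3.046, 0.767, 0.001]
force: [-0.3, -0.1, 0.4]
opening: 0.0724
grip_force: 0.0
```

Call:
servo_tool(
  commands="0 0 0 0 0 0 100;0 0 0 0 0 0 100;0 0 -0.2 0 0 0 100;0 0 -0.5 0 0 0 100;0 0 -0.9 0 0 0 100;0 0 -0.9 0 0 0 100;0 0 -0.9 0 0 0 100",
)

```text
clock: 7.75
tcp_pos: [0.5478, -0.18, 0.1517]
tcp_rot: [3.046, 0.766, 0.003]
force: [-0.6, 0.5, -0.1]
opening: 0.085
grip_force: 0.0
```

```bash
python3 -c "
from h import *
im,d=env.get_image('wrist');p=env.camera_params('wrist');W=world(d,p)
for c in((.548,-.179),(.502,-.057)):
    M=(W[...,2]>.1)&(W[...,2]<.115)&(d>0)&(np.hypot(W[...,0]-c[0],W[...,1]-c[1])<.05)
    print(M.sum(),rect(W[M][:,:2]))
plan((502.3,-57,140,-99.3))"
```

```text
6972 (array([ 545. , -179.3]), array([62.4, 47.3]), 28.1)
7797 (array([499.9, -57.8]), array([46.7, 63.3]), 80.8)
t 7.80 now [ 547.2 -179.8  150.7] y-ang -61.7 tilt 0.01 F [-0.11 -0.61 -0.58] open 0.0856 grip 0.0 j7 -0.97
   [ 0.144 -1.     0.082] [ 0.    -0.     0.437]
   [-0.146 -0.259  0.024] [-0.  0.  0.]
```

Call:
servo_tool(
  commands="0.07 -0.5 0.03 0 0 0.1 100;0.14 -1 0.05 0 0 0.2 100;0.14 -1 0.05 0 0 0.3 100;0.14 -1 0.05 0 0 0.4 100;0.144 -1 0.05 0 0 0.437 100;0.144 -1 0.05 0 0 0.437 100;0.144 -1 0.05 0 0 0.437 100",
)

```text
clock: 8.5
tcp_pos: [0.5123, -0.0848, 0.145]
tcp_rot: [-3.132, 0.25, 0.002]
force: [-0.1, -0.4, -0.7]
opening: 0.0852
grip_force: 0.0
```

Call:
servo_tool(
  commands="-0.145 -0.26 0.05 0 0 0 100;-0.145 -0.26 0.05 0 0 0 100;-0.145 -0.26 0.05 0 0 0 100;-0.145 -0.26 0.05 0 0 0 100;-0.145 -0.26 0.05 0 0 0 100",
)

```text
clock: 9.0
tcp_pos: [0.5028, -0.0575, 0.1408]
tcp_rot: [3.131, -0.255, 0.0]
force: [0.0, 0.6, 0.1]
opening: 0.0854
grip_force: 0.0
```

```bash
python3 -c "
from h import *
F=[]
for i in range(12):
    im,d=env.get_image('wrist');F.append(env.state()['force'])
print(np.mean(F,0),np.std(F,0))
p=env.camera_params('wrist');W=world(d,p);c=(.502,-.057)
M=(W[...,2]>.1)&(W[...,2]<.115)&(d>0)&(np.hypot(W[...,0]-c[0],W[...,1]-c[1])<.05)
print(M.sum(),rect(W[M][:,:2]))
plan((501.5,-57,60,-99.3))"
```

```text
[ 0.25141414 -0.01697216 -0.07804301] [0.50478519 0.49728139 0.44554723]
7738 (array([500.3, -57.4]), array([47.1, 63. ]), 80.4)
t 9.60 now [502.6 -56.9 140.8] y-ang -99.3 tilt 0.00 F [ 0.51 -0.72 -0.53] open 0.0854 grip 0.0 j7 -1.81
   [-0.011  0.003  0.808] [-0. -0.  0.]
```

Call:
servo_tool(
  commands="-0.01 0 0.25 0 0 0 100;-0.01 0 0.5 0 0 0 100;-0.01 0 0.7 0 0 0 100;-0.01 0 0.79 0 0 0 100;-0.01 0 0.79 0 0 0 100;-0.01 0 0.79 0 0 0 50;-0.01 0 0.79 0 0 0 50;-0.01 0 0.79 0 0 0 40;-0.01 0 0.79 0 0 0 40;-0.01 0 0.79 0 0 0 40",
  force=45,
)

```text
clock: 10.6
tcp_pos: [0.5022, -0.0569, 0.0628]
tcp_rot: [3.131, -0.255, 0.002]
force: [-2.0, -0.5, 5.8]
opening: 0.0461
grip_force: 45.2
```

Call:
servo_tool(
  commands="0 0 0 0 0 0 40;0 0 -0.05 0 0 0 40;0 0 -0.15 0 0 0 40;0 0 -0.25 0 0 0 40;0 0 -0.35 0 0 0 40;0 0 -0.4 0 0 0 40;0 0 -0.4 0 0 0 40;0 0 -0.4 0 0 0 40;0 0 -0.4 0 0 0 40",
)

```text
clock: 11.5
tcp_pos: [0.5013, -0.0566, 0.1015]
tcp_rot: [-3.131, 0.254, 0.001]
force: [0.5, -0.2, -2.5]
opening: 0.0452
grip_force: 46.5
```

```bash
python3 -c "
from h import *
F=[]
for i in range(12):
    im,d=env.get_image('top');F.append(env.state()['force'])
print(np.mean(F,0),np.std(F,0))
np.save('pics/top1.npy',d);cv2.imwrite('pics/top1.png',im[:,:,::-1])
plan()"
```

```text
[-0.09390005  0.08168401 -2.95132205] [0.6765022  0.56372994 0.5354598 ]
t 12.10 now [501.6 -56.7 101.8] y-ang -99.3 tilt 0.00 F [-0.27 -0.45 -2.01] open 0.0454 grip 46.5 j7 -1.83
```

Tin B weighs about 2.9 N and tin A about 1.0 N, so B is full. I'll lift B and carry it part of the way, then look at the slot from closer.

```bash
python3 -c "
from h import *
plan((505,45,150,-97.5))"
```

```text
t 12.10 now [501.6 -56.7 101.8] y-ang -99.3 tilt 0.00 F [-0.27 -0.45 -2.01] open 0.0454 grip 46.5 j7 -1.83
   [-0.129 -1.    -0.477] [-0.     0.    -0.021]
   [-0.001 -0.009 -0.004] [-0.  0.  0.]
```

Call:
servo_tool(
  commands="0 0 -0.15 0 0 0 40;0 -0.1 -0.3 0 0 0 40;-0.03 -0.25 -0.45 0 0 -0.01 40;-0.06 -0.45 -0.48 0 0 -0.02 40;-0.1 -0.65 -0.48 0 0 -0.021 40;-0.12 -0.85 -0.48 0 0 -0.021 40;-0.13 -0.95 -0.48 0 0 -0.021 40;-0.13 -1 -0.48 0 0 -0.021 40;-0.13 -1 -0.48 0 0 -0.021 40;-0.13 -1 -0.48 0 0 -0.021 40",
)

```text
clock: 13.1
tcp_pos: [0.5048, 0.0434, 0.1496]
tcp_rot: [3.135, -0.206, -0.001]
force: [-0.6, 0.1, -3.2]
opening: 0.0457
grip_force: 47.0
```

```bash
python3 -c "
from h import *
plan()
im,d=env.get_image('wrist');p=env.camera_params('wrist');cv2.imwrite('pics/w2.png',im[:,:,::-1]);np.savez('pics/w2.npz',d=d,**p)
"
```

```text
t 13.10 now [504.8  43.4 149.6] y-ang -97.5 tilt 0.03 F [-0.62  0.05 -3.17] open 0.0457 grip 47.0 j7 -2.00
```

View pics/w2.png

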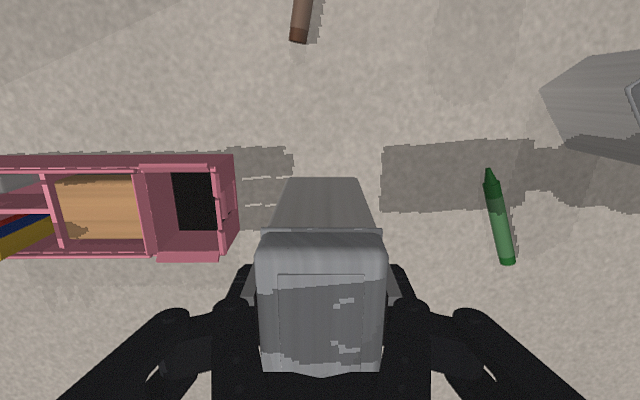

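```bash
cat > fit.py <<'E'
from h import *
def caddy(W,d,name,th=-7.5,c0=(521.5,226.8)):
    X=W.reshape(-1,3)*1000;X=X[(d.ravel()>0)]
    for t in (th,):
        c,s=np.cos(np.radians(t)),np.sin(np.radians(t))
        q=(X[:,:2]-c0)@np.array([[c,-s],[s,c]])   # caddy coords
        rim=(abs(X[:,2]-57)<4)&(abs(q[:,0])<45)&(abs(q[:,1])<115)
        r=q[rim]
        # outer edges by y-bins: fit lines
        for side in(-1,1):
            ys,xs=[],[]
            for y in range(-45,85,5):
                b=r[(r[:,1]>=y)&(r[:,1]<y+5)&(side*r[:,0]>25)]
                if len(b)>3: ys.append(y+2.5);xs.append(np.percentile(side*b[:,0],97)*side)
            if len(ys)<5: print(name,"few",side); continue
            k=np.polyfit(ys,xs,1,w=None);print(name,"side",side,"x at y=0 %.1f slope %.2f deg, at slot %.1f"%(k[1],np.degrees(np.arctan(k[0])),np.polyval(k,-76.5)),"std %.2f"%np.std(np.polyval(k,ys)-xs))
        for lab,m in(("-y edge",r[:,1]<-95),("+y edge",r[:,1]>95)):
            b=r[m&(abs(r[:,0])<30)]
            print(name,lab,len(b),np.percentile(b[:,1],[3,50,97]).round(1) if len(b) else "")
        sl=(abs(q[:,1]+76.5)<60)&(abs(q[:,0])<24)&(X[:,2]<75)
        b=q[sl];z=X[sl,2]
        for y in np.arange(-115,-36,3.):
            m=(b[:,1]>=y)&(b[:,1]<y+3)
            if m.any(): print("y%.0f:%.0f/%.0f"%(y,np.median(z[m]),z[m].max()),end=" ")
        print()
        b=q[(abs(q[:,1]+76.5)<15)&(abs(q[:,0])<48)];z=X[(abs(q[:,1]+76.5)<15)&(abs(q[:,0])<48),2]
        for x in np.arange(-48,48,3.):
            m=(b[:,0]>=x)&(b[:,0]<x+3)
            if m.any(): print("x%.0f:%.0f/%.0f"%(x,np.median(z[m]),z[m].max()),end=" ")
        print()
E
python3 - <<'E'
from fit import *
d=np.load("pics/top0.npy");caddy(world(d,env.camera_params("top")),d,"top")
z=dict(np.load("pics/w2.npz"));d=z["d"];W=world(d,z);caddy(W,d,"wrist")
M=(W[...,2]>.18)&(W[...,2]<.21)&(d>0)&(np.hypot(W[...,0]-.505,W[...,1]-.043)<.05)
print("held",M.sum(),rect(W[M][:,:2]),np.median(W[M][:,2]))
E
```

```text
top side -1 x at y=0 -35.9 slope -0.07 deg, at slot -35.9 std 0.39
top side 1 x at y=0 35.1 slope -0.34 deg, at slot 35.6 std 0.40
top -y edge 68 [-108.9 -106.  -102.9]
top +y edge 69 [ 99.4 101.8 104.3]
y-115:-1/3 y-112:-1/3 y-109:2/60 y-106:23/60 y-103:33/55 y-100:34/39 y-97:13/30 y-94:14/18 y-91:12/16 y-88:13/18 y-85:13/16 y-82:12/16 y-79:13/15 y-76:12/15 y-73:13/17 y-70:12/16 y-67:12/16 y-64:13/18 y-61:12/16 y-58:12/16 y-55:30/56 y-52:54/60 y-49:58/61 y-46:56/58 y-43:46/51 y-40:46/50 y-37:46/50 
x-48:0/4 x-45:-2/1 x-42:56/60 x-39:58/61 x-36:55/60 x-33:14/57 x-30:13/15 x-27:13/15 x-24:13/17 x-21:13/15 x-18:13/15 x-15:13/17 x-12:13/16 x-9:12/18 x-6:13/15 x-3:12/17 x0:13/16 x3:12/15 x6:13/16 x9:13/15 x12:13/16 x15:12/18 x18:12/15 x21:13/17 x24:12/15 x27:12/16 x30:15/53 x33:55/58 x36:58/62 x39:57/59 x42:0/4 x45:-0/4 
wrist side -1 x at y=0 -38.0 slope 0.20 deg, at slot -38.2 std 0.14
wrist side 1 x at y=0 33.9 slope -0.39 deg, at slot 34.4 std 0.15
wrist -y edge 467 [-109.7 -106.9 -103. ]
wrist +y edge 0 
y-115:1/2 y-112:1/60 y-109:27/61 y-106:32/59 y-103:34/55 y-97:14/15 y-91:14/16 y-88:14/16 y-85:14/15 y-82:14/16 y-79:14/16 y-76:14/16 y-73:14/16 y-70:14/16 y-67:14/16 y-64:14/16 y-61:14/16 y-58:14/15 y-55:38/57 y-52:57/60 y-49:59/61 y-46:58/58 y-43:49/50 y-40:48/50 y-37:48/49 
x-45:58/58 x-42:59/61 x-39:57/61 x-36:37/57 x-33:14/15 x-30:14/15 x-27:14/16 x-24:14/16 x-21:14/16 x-18:14/16 x-15:14/15 x-12:14/15 x-9:14/16 x-6:14/16 x-3:14/16 x0:14/16 x3:14/15 x6:14/16 x9:14/16 x12:14/16 x15:14/16 x18:14/16 x21:15/15 x30:55/58 x33:28/62 x36:58/60 x39:1/2 x42:1/3 x45:1/2 
held 26872 (array([507.9,  42.5]), array([99.7, 54.3]), 81.7) 0.194236589020792
```

The wrist view shows the slot's pad at (195, 200), the tongue slits at (228, 195) and the held tin upright at (320, 300). The slot centre comes out near (511, 151), with the pad top at about z = 13.5 mm.

```bash
python3 -c "
from h import *
plan((510.8,151.1,150,-97.4),(510.8,151.1,124,-97.4))"
```

```text
t 13.15 now [504.8  43.3 149.7] y-ang -97.5 tilt 0.02 F [ 0.13  0.37 -2.8 ] open 0.0452 grip 47.0 j7 -2.00
   [-0.077 -1.    -0.003] [ 0.     0.    -0.002]
   [-0.006 -0.077 -0.   ] [ 0.  0. -0.]
   [ 0.   -0.    0.26] [ 0. -0. -0.]
```

Call:
servo_tool(
  commands="-0.01 -0.1 0 0 0 0 40;-0.02 -0.25 0 0 0 0 40;-0.04 -0.45 0 0 0 0 40;-0.06 -0.65 0 0 0 0 40;-0.07 -0.85 0 0 0 0 40;-0.077 -0.95 0 0 0 0 40;-0.077 -1 0 0 0 -0.002 40;-0.077 -1 0 0 0 -0.002 40",
)

```text
clock: 13.95
tcp_pos: [0.5103, 0.1444, 0.1498]
tcp_rot: [3.135, -0.2, -0.0]
force: [1.1, -0.6, -2.8]
opening: 0.0451
grip_force: 47.0
```

Call:
servo_tool(
  commands="-0.006 -0.05 0 0 0 0 40;-0.006 -0.077 0.05 0 0 0 40;-0.006 -0.077 0.12 0 0 0 40;-0.006 -0.077 0.17 0 0 0 40;-0.006 -0.077 0.2 0 0 0 40;-0.006 -0.077 0.2 0 0 0 40;-0.006 -0.077 0.2 0 0 0 40;-0.006 -0.077 0.2 0 0 0 40;-0.006 -0.077 0.2 0 0 0 40",
)

```text
clock: 14.85
tcp_pos: [0.5109, 0.152, 0.1301]
tcp_rot: [-3.135, 0.201, -0.001]
force: [-0.4, -0.5, -2.5]
opening: 0.0452
grip_force: 47.1
```

```bash
python3 -c "
from h import *
im,d=env.get_image('wrist');p=env.camera_params('wrist')
im2,d2=env.get_image('scene');np.savez('pics/w3.npz',d=d,**p)
a=cv2.resize(im[100:400,140:540],(800,600)) 
cv2.imwrite('pics/w3.png',a[:,:,::-1])
cv2.imwrite('pics/s3.png',cv2.resize(im2[120:320,280:480],(800,600)[:1]*1+(600,) if 0 else (600,600),interpolation=cv2.INTER_CUBIC)[:,:,::-1])
plan((510.8,151.1,124,-97.4))"
```

```text
t 14.95 now [510.8 152.  130. ] y-ang -97.3 tilt 0.02 F [-0.21 -0.59 -3.03] open 0.0452 grip 47.1 j7 -2.23
   [0.001 0.009 0.06 ] [-0.    -0.     0.001]
```

View pics/w3.png

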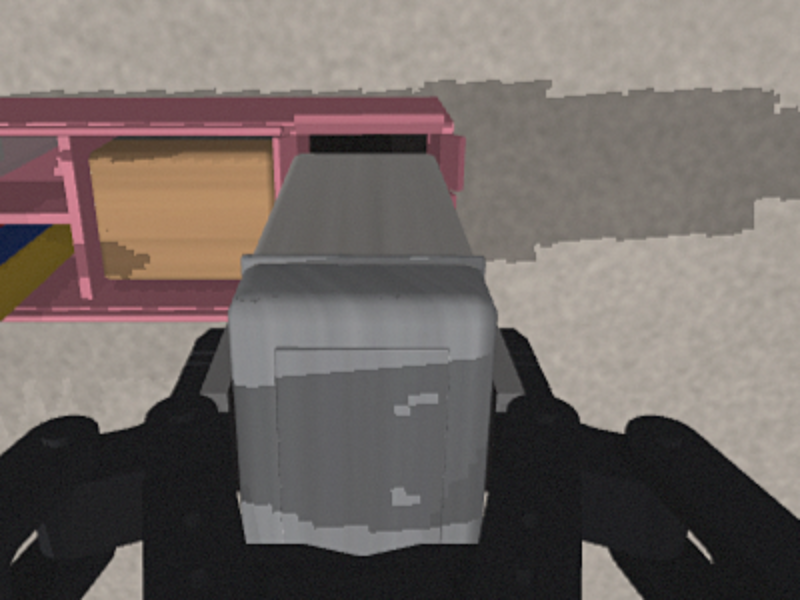

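View pics/s3.png

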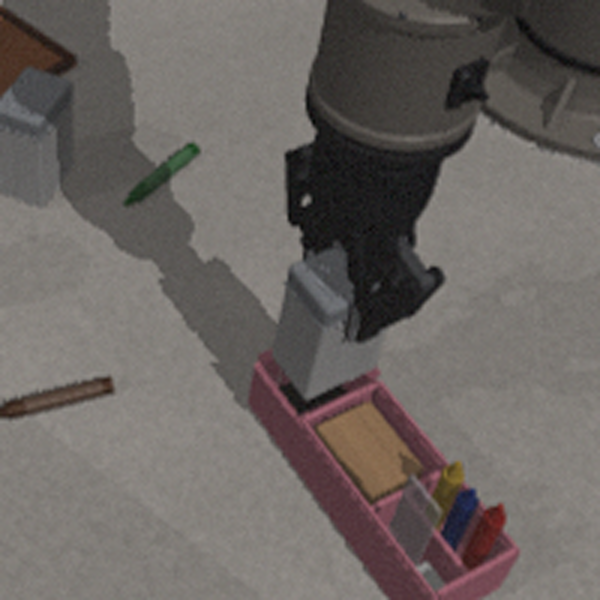

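The tin hovers just above the mouth. Its far bottom edge spans columns 298–433 of the crop (row 155), and the pad spans 310–427 (row 143). I'll check alignment from these.

Run:
```python
from h import *
z=np.load("pics/w3.npz");K,r,t=z["K"],cv2.Rodrigues(z["rvec"])[0],z["tvec"]
def ray(u,v,h):
    u,v=140+u/2,100+v/2
    c=-r.T@t;dv=r.T@np.linalg.inv(K)@[u,v,1];return (c+dv*(h-c[2])/dv[2])[:2]*1000
a=np.radians(-7.5);ca,sa=np.cos(a),np.sin(a)
for n,u,v,h in(("tinL",298,155,.068),("tinR",433,155,.068),("padL",310,143,.0135),("padR",427,143,.0135),("rimtop L",275,128,.058),("divider R edge",297,128,.058)):
    w=ray(u,v,h);q=np.array([[ca,sa],[-sa,ca]])@(w-[521.5,226.8]);print(n,w.round(1),"caddy",q.round(1))
plan((510.8,151.1,124,-97.4))
```

```text
tinL [540.5 168.5] caddy [ 26.5 -55.3]
tinR [535.  125.8] caddy [ 26.6 -98.4]
padL [531.6 170. ] caddy [ 17.5 -55. ]
padR [525.6 123.5] caddy [  17.6 -101.9]
rimtop L [548.1 175.8] caddy [ 33.1 -47. ]
divider R edge [547.2 168.6] caddy [ 33.1 -54.3]
t 14.95 now [510.8 152.  130. ] y-ang -97.3 tilt 0.02 F [-0.21 -0.59 -3.03] open 0.0452 grip 47.1 j7 -2.23
   [0.001 0.009 0.06 ] [-0.    -0.     0.001]
```

Call:
servo_tool(
  commands="0 0.01 0.02 0 0 0 40;0 0.01 0.05 0 0 0 40;0 0.01 0.08 0 0 0 40;0 0.01 0.1 0 0 0 40;0 0.01 0.12 0 0 0 40;0 0.01 0.12 0 0 0 40;0 0.01 0.12 0 0 0 40",
)

```text
clock: 15.65
tcp_pos: [0.5106, 0.151, 0.1178]
tcp_rot: [-3.135, 0.201, 0.0]
force: [-0.4, 0.2, -3.3]
opening: 0.0451
grip_force: 47.1
```

Call:
servo_tool(
  commands="0 0 0.02 0 0 0 40;0 0 0.03 0 0 0 40;0 0 0.04 0 0 0 40;0 0 0.05 0 0 0 40;0 0 0.05 0 0 0 40;0 0 0.05 0 0 0 40",
)

```text
clock: 16.25
tcp_pos: [0.5106, 0.151, 0.1128]
tcp_rot: [-3.135, 0.2, 0.0]
force: [-0.1, -0.2, -2.3]
opening: 0.0455
grip_force: 47.1
```

Call:
servo_tool(
  commands="0 0 0.02 0 0 0 40;0 0 0.04 0 0 0 40;0 0 0.05 0 0 0 40;0 0 0.06 0 0 0 40;0 0 0.06 0 0 0 40",
)

```text
clock: 16.75
tcp_pos: [0.5105, 0.151, 0.1067]
tcp_rot: [3.135, -0.201, -0.0]
force: [0.6, 0.4, -3.3]
opening: 0.0457
grip_force: 47.1
```

Call:
servo_tool(
  commands="0 0 0.02 0 0 0 40;0 0 0.04 0 0 0 40;0 0 0.05 0 0 0 40;0 0 0.06 0 0 0 40;0 0 0.06 0 0 0 40",
)

```text
clock: 17.25
tcp_pos: [0.5107, 0.1513, 0.1009]
tcp_rot: [-3.135, 0.2, -0.0]
force: [0.2, 2.7, -2.3]
opening: 0.0455
grip_force: 47.1
```

Call:
servo_tool(
  commands="0 0 0.02 0 0 0 40;0 0 0.04 0 0 0 40;0 0 0.05 0 0 0 40;0 0 0.05 0 0 0 40",
)

```text
clock: 17.65
tcp_pos: [0.5107, 0.1512, 0.0958]
tcp_rot: [-3.135, 0.2, -0.0]
force: [1.1, 3.6, -1.6]
opening: 0.0453
grip_force: 47.2
```

Call:
servo_tool(
  commands="0 0 0.02 0 0 0 40;0 0 0.04 0 0 0 40;0 0 0.05 0 0 0 40;0 0 0.05 0 0 0 40",
)

```text
clock: 18.05
tcp_pos: [0.5106, 0.1513, 0.0906]
tcp_rot: [-3.135, 0.2, -0.0]
force: [1.4, 4.5, -2.6]
opening: 0.0456
grip_force: 47.3
```

Call:
servo_tool(
  commands="0 0 0.02 0 0 0 40;0 0 0.04 0 0 0 40;0 0 0.05 0 0 0 40;0 0 0.05 0 0 0 40",
)

```text
clock: 18.45
tcp_pos: [0.5105, 0.1513, 0.0856]
tcp_rot: [-3.135, 0.2, 0.0]
force: [1.5, 4.9, -2.9]
opening: 0.0453
grip_force: 47.3
```

Call:
servo_tool(
  commands="0 0 0.015 0 0 0 40;0 0 0.03 0 0 0 40;0 0 0.04 0 0 0 40;0 0 0.04 0 0 0 40",
)

```text
clock: 18.85
tcp_pos: [0.5105, 0.1512, 0.0816]
tcp_rot: [-3.135, 0.2, 0.0]
force: [1.2, 4.7, -3.7]
opening: 0.0459
grip_force: 47.4
```

```bash
python3 -c "
from h import *
F=[]
for i in range(4):
    im,d=env.get_image('wrist');F.append(env.state()['force'])
print(np.mean(F,0));plan()
p=env.camera_params('wrist');W=world(d,p);s=env.state()['tcp_pos']
M=(W[...,2]>s[2]+.02)&(W[...,2]<s[2]+.06)&(np.hypot(W[...,0]-s[0],W[...,1]-s[1])<.03)&(d>0);print('lid z',np.median(W[M][:,2]))
z=np.load('pics/w3.npz');W=world(z['d'],z);M=(W[...,2]>.15)&(W[...,2]<.19)&(np.hypot(W[...,0]-s[0],W[...,1]-s[1])<.03);print('lid z at tcp130',np.median(W[M][:,2]))"
```

```text
[ 1.70610811  4.68346784 -2.78967433]
t 19.05 now [510.5 151.2  81.6] y-ang -97.3 tilt 0.02 F [ 1.7   5.1  -1.67] open 0.0458 grip 47.4 j7 -2.25
lid z 0.12585649200534452
lid z at tcp130 0.17433069627150083
```

Call:
servo_tool(
  commands="0 0 0.01 0 0 0 40;0 0 0.02 0 0 0 40;0 0 0.03 0 0 0 40;0 0 0.03 0 0 0 40;0 0 0.03 0 0 0 40",
)

```text
clock: 19.55
tcp_pos: [0.5105, 0.1512, 0.0786]
tcp_rot: [-3.135, 0.2, 0.0]
force: [0.9, 4.0, -2.0]
opening: 0.0455
grip_force: 47.4
```

Call:
servo_tool(
  commands="0 0 0.01 0 0 0 40;0 0 0.01 0 0 0 40;0 0 0.01 0 0 0 40",
)

```text
clock: 19.85
tcp_pos: [0.5106, 0.1512, 0.0776]
tcp_rot: [-3.135, 0.2, -0.0]
force: [1.8, 5.3, -1.6]
opening: 0.0453
grip_force: 47.4
```

Call:
servo_tool(
  commands="0 0 0.01 0 0 0 40;0 0 0.01 0 0 0 40;0 0 0.01 0 0 0 40",
)

```text
clock: 20.15
tcp_pos: [0.5106, 0.1512, 0.0766]
tcp_rot: [-3.135, 0.2, 0.0]
force: [1.5, 4.7, -1.2]
opening: 0.0456
grip_force: 47.4
```

Call:
servo_tool(
  commands="0 0 0.005 0 0 0 40;0 0 0.007 0 0 0 40;0 0 0.007 0 0 0 40",
)

```text
clock: 20.45
tcp_pos: [0.5106, 0.1513, 0.076]
tcp_rot: [-3.135, 0.2, -0.0]
force: [0.5, 4.3, -0.3]
opening: 0.0457
grip_force: 47.5
```

Call:
servo_tool(
  commands="0 0 0.005 0 0 0 40;0 0 0.005 0 0 0 40;0 0 0.005 0 0 0 40",
)

```text
clock: 20.75
tcp_pos: [0.5107, 0.1513, 0.0759]
tcp_rot: [-3.135, 0.2, -0.0]
force: [-1.3, 4.1, 6.8]
opening: 0.0453
grip_force: 48.3
```

Call:
servo_tool(
  commands="0 0 0.005 0 0 0 40;0 0 0.005 0 0 0 40;0 0 0.005 0 0 0 40",
)

```text
clock: 21.05
tcp_pos: [0.5108, 0.1513, 0.0758]
tcp_rot: [-3.135, 0.201, -0.001]
force: [-4.3, 3.4, 15.9]
opening: 0.0453
grip_force: 49.2
```

The force rose to about 16 N over 1 mm with almost no travel, at the height expected for the pad, so it's a hard stop. I'll relax the push, release, and go up.

Call:
servo_tool(
  commands="0 0 -0.008 0 0 0 40;0 0 -0.008 0 0 0 40;0 0 -0.008 0 0 0 60;0 0 -0.008 0 0 0 80;0 0 -0.008 0 0 0 100;0 0 -0.008 0 0 0 100",
)

```text
clock: 21.65
tcp_pos: [0.5105, 0.1507, 0.0758]
tcp_rot: [3.135, -0.201, -0.001]
force: [-0.0, 0.3, 0.4]
opening: 0.0855
grip_force: 0.0
```

Call:
servo_tool(
  commands="0 0 -0.05 0 0 0 100;0 0 -0.2 0 0 0 100;0 0 -0.5 0 0 0 100;0 0 -0.9 0 0 0 100;0 0 -0.9 0 0 0 100;0 0 -0.9 0 0 0 100;0 0 -0.9 0 0 0 100",
)

```text
clock: 22.35
tcp_pos: [0.5102, 0.1507, 0.1654]
tcp_rot: [3.135, -0.201, -0.001]
force: [0.1, 0.7, -0.0]
opening: 0.0852
grip_force: 0.0
```

```bash
python3 -c "
from h import *
im,d=env.get_image('wrist');p=env.camera_params('wrist');W=world(d,p)
M=(W[...,2]>.1)&(W[...,2]<.14)&(d>0)&(np.hypot(W[...,0]-.511,W[...,1]-.151)<.05)
X=W[M];print(M.sum(),rect(X[:,:2]),'z',np.percentile(X[:,2],[5,50,95]).round(4));k=np.linalg.lstsq(np.c_[X[:,:2],np.ones(len(X))],X[:,2],rcond=None)[0];print('tilt',np.degrees(k[:2]))
M=(W[...,2]>.04)&(W[...,2]<.07)&(d>0)&(W[...,1]>.19)&(W[...,1]<.3);print('rim max z',np.percentile(W[M][:,2],90))
plan((546.8,-179.6,150,-61.7))"
```

```text
7398 (array([508.9, 151.5]), array([47.3, 62.8]), 83.0) z [0.1123 0.1197 0.121 ]
tilt [-4.04045242  0.38973792]
rim max z 0.058345717160172214
t 22.40 now [510.  150.8 165.1] y-ang -97.3 tilt 0.08 F [ 0.65 -0.48 -0.39] open 0.0857 grip 0.0 j7 -2.21
   [0.243 1.    0.047] [ 0.     0.001 -0.414]
   [-0.403  1.     0.049] [-0. -0.  0.]
   [-0.403  1.     0.049] [ 0. -0.  0.]
   [-0.052  0.128  0.006] [ 0. -0.  0.]
```

Call:
servo_tool(
  commands="0.12 0.5 0 0 0 -0.1 100;0.243 1 0.03 0 0 -0.2 100;0.243 1 0.04 0 0 -0.3 100;0.243 1 0.04 0 0 -0.4 100;0.243 1 0.04 0 0 -0.414 100;0.243 1 0.04 0 0 -0.414 100",
)

```text
clock: 23.0
tcp_pos: [0.5214, 0.0484, 0.161]
tcp_rot: [-3.046, -0.768, 0.003]
force: [-0.1, -0.6, -0.1]
opening: 0.0855
grip_force: 0.0
```

Call:
servo_tool(
  commands="-0.4 1 0.05 0 0 0 100;-0.4 1 0.05 0 0 0 100;-0.4 1 0.05 0 0 0 100;-0.4 1 0.05 0 0 0 100",
)

```text
clock: 23.4
tcp_pos: [0.5337, -0.0601, 0.1562]
tcp_rot: [-3.048, -0.759, 0.002]
force: [1.1, 1.2, -0.4]
opening: 0.0852
grip_force: 0.0
```

Call:
servo_tool(
  commands="-0.4 1 0.05 0 0 0 100;-0.4 1 0.05 0 0 0 100;-0.4 1 0.05 0 0 0 100;-0.4 1 0.05 0 0 0 100;-0.4 1 0.05 0 0 0 100",
)

```text
clock: 23.9
tcp_pos: [0.5463, -0.1631, 0.1517]
tcp_rot: [-3.045, -0.769, 0.0]
force: [0.8, 0.2, -0.8]
opening: 0.0856
grip_force: 0.0
```

```bash
python3 -c "
from h import *
im,d=env.get_image('top');W=world(d,env.camera_params('top'))
M=(W[...,2]>.1)&(W[...,2]<.14)&(d>0)&(np.hypot(W[...,0]-.511,W[...,1]-.151)<.05)
cv2.imwrite('pics/top2.png',im[:,:,::-1])
M&=W[...,2]>.11
X=W[M];print(M.sum(),rect(X[:,:2]),'z',np.percentile(X[:,2],[5,50,95]).round(4));k=np.linalg.lstsq(np.c_[X[:,:2],np.ones(len(X))],X[:,2],rcond=None)[0];print('tilt',np.degrees(k[:2]))
plan((547.3,-179.7,150,-61.7),(547.3,-179.7,61,-61.7))"
```

```text
857 (array([510.6, 151.5]), array([47.9, 62.9]), 82.9) z [0.1146 0.1185 0.121 ]
tilt [0.2828121  1.29057225]
t 23.95 now [ 546.4 -162.9  151.8] y-ang -61.6 tilt 0.05 F [-0.63  1.64 -0.06] open 0.085 grip 0.0 j7 -1.00
   [-0.071  0.152  0.018] [-0.001 -0.     0.001]
   [-0.   -0.    0.89] [ 0. -0. -0.]
```

Call:
servo_tool(
  commands="-0.07 0.15 0 0 0 0 100;-0.07 0.15 0.1 0 0 0 100;-0.07 0.15 0.4 0 0 0 100;-0.07 0.15 0.7 0 0 0 100;-0.07 0.15 0.87 0 0 0 100;-0.07 0.15 0.9 0 0 0 100;-0.07 0.15 0.9 0 0 0 50;-0.07 0.15 0.9 0 0 0 40;-0.07 0.15 0.9 0 0 0 40;-0.07 0.15 0.9 0 0 0 40",
  force=45,
)

```text
clock: 24.95
tcp_pos: [0.5477, -0.1818, 0.0631]
tcp_rot: [3.046, 0.767, 0.002]
force: [-1.7, 1.2, 7.4]
opening: 0.0454
grip_force: 46.6
```

Call:
servo_tool(
  commands="0 0 0 0 0 0 40;0 0 0 0 0 0 40;0 0 -0.05 0 0 0 40;0 0 -0.15 0 0 0 40;0 0 -0.3 0 0 0 40;0 0 -0.45 0 0 0 40;0 0 -0.5 0 0 0 40;0 0 -0.5 0 0 0 40;0 0 -0.5 0 0 0 40",
)

```text
clock: 25.85
tcp_pos: [0.5469, -0.1819, 0.1119]
tcp_rot: [3.047, 0.767, -0.0]
force: [-1.0, 0.3, -1.3]
opening: 0.0459
grip_force: 46.2
```

```bash
python3 -c "
from h import *
plan((512.1,-342.7,110,-79.8),(512.1,-342.7,67,-79.8))"
```

```text
t 25.85 now [ 546.9 -181.9  111.9] y-ang -61.7 tilt 0.00 F [-0.98  0.32 -1.26] open 0.0459 grip 46.2 j7 -0.98
   [-0.853  1.     0.015] [0.   0.   0.21]
   [-0.126  0.306  0.004] [0. 0. 0.]
   [ 0.   -0.    0.43] [-0.  0.  0.]
```

Call:
servo_tool(
  commands="-0.08 0.1 0 0 0 0.02 40;-0.2 0.25 0 0 0 0.05 40;-0.35 0.42 0 0 0 0.1 40;-0.5 0.6 0 0 0 0.14 40;-0.66 0.78 0 0 0 0.18 40;-0.78 0.92 0 0 0 0.21 40;-0.85 1 0 0 0 0.21 40;-0.85 1 0 0 0 0.21 40",
)

```text
clock: 26.65
tcp_pos: [0.519, -0.3119, 0.1118]
tcp_rot: [3.129, 0.277, -0.0]
force: [0.5, 0.0, -1.6]
opening: 0.0456
grip_force: 46.3
```

Call:
servo_tool(
  commands="-0.04 0.1 0 0 0 0 40;-0.1 0.22 0 0 0 0 40;-0.13 0.3 0 0 0 0 40;-0.13 0.31 0.05 0 0 0 40;-0.13 0.31 0.13 0 0 0 40;-0.13 0.31 0.21 0 0 0 40;-0.13 0.31 0.29 0 0 0 40;-0.13 0.31 0.36 0 0 0 40;-0.13 0.31 0.4 0 0 0 40;-0.13 0.31 0.4 0 0 0 40",
)

```text
clock: 27.65
tcp_pos: [0.512, -0.3427, 0.0712]
tcp_rot: [-3.128, -0.28, 0.001]
force: [0.7, 0.4, -1.1]
opening: 0.0453
grip_force: 46.3
```

```bash
python3 -c "
from h import *
F=[]
for i in range(6):
    im,d=env.get_image('wrist');F.append(env.state()['force'])
print(np.mean(F,0))
plan((512.1,-342.7,67,-79.8))
cv2.imwrite('pics/w4.png',im[:,:,::-1])"
```

```text
[ 0.13547352 -0.33073681 -1.38247165]
t 27.95 now [ 512.5 -343.1   72.3] y-ang -79.8 tilt 0.04 F [ 0.19 -0.71 -1.2 ] open 0.0455 grip 46.3 j7 -0.98
   [-0.003 -0.005  0.053] [ 0. -0.  0.]
```

View pics/w4.png

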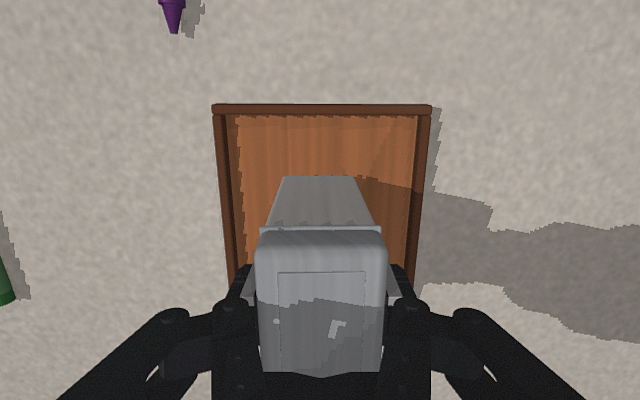

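The tin sits centred over the tray, with its base edge at (281–357, 178) and the tray lips at columns 220 and 425. I'll lower it until it touches softly.

Call:
servo_tool(
  commands="0 0 0.01 0 0 0 40;0 0 0.02 0 0 0 40;0 0 0.03 0 0 0 40;0 0 0.035 0 0 0 40;0 0 0.035 0 0 0 40",
)

```text
clock: 28.45
tcp_pos: [0.5122, -0.343, 0.0683]
tcp_rot: [-3.129, -0.28, 0.0]
force: [1.6, 1.6, -1.8]
opening: 0.0458
grip_force: 46.3
```

Call:
servo_tool(
  commands="0 0 0.005 0 0 0 40;0 0 0.007 0 0 0 40;0 0 0.007 0 0 0 40",
)

```text
clock: 28.75
tcp_pos: [0.5124, -0.343, 0.0681]
tcp_rot: [3.129, 0.28, 0.0]
force: [-1.9, 2.1, 5.0]
opening: 0.0459
grip_force: 46.7
```

Call:
servo_tool(
  commands="0 0 0.003 0 0 0 40;0 0 0.005 0 0 0 40;0 0 0.005 0 0 0 40",
)

```text
clock: 29.05
tcp_pos: [0.5124, -0.3429, 0.068]
tcp_rot: [3.129, 0.28, 0.0]
force: [-4.0, 3.9, 12.3]
opening: 0.0455
grip_force: 47.3
```

It's standing on the tray floor, so I'll relax, release and retreat.

Call:
servo_tool(
  commands="0 0 -0.009 0 0 0 40;0 0 -0.009 0 0 0 40;0 0 -0.009 0 0 0 60;0 0 -0.009 0 0 0 80;0 0 -0.009 0 0 0 100;0 0 -0.009 0 0 0 100",
)

```text
clock: 29.65
tcp_pos: [0.5123, -0.343, 0.0681]
tcp_rot: [-3.129, -0.28, -0.0]
force: [0.7, 0.3, 0.1]
opening: 0.0858
grip_force: 0.0
```

Call:
servo_tool(
  commands="0 0 -0.05 0 0 0 100;0 0 -0.2 0 0 0 100;0 0 -0.5 0 0 0 100;0 0 -0.9 0 0 0 100;0 0 -1 0 0 0 100;0 0 -1 0 0 0 100;0 0 -1 0 0 0 100",
)

```text
clock: 30.35
tcp_pos: [0.5121, -0.3429, 0.1682]
tcp_rot: [3.129, 0.28, 0.0]
force: [0.0, 0.7, -1.1]
opening: 0.0854
grip_force: 0.0
```

Call:
servo_tool(
  commands="-0.3 0.5 -0.3 0 0 0 100;-0.3 1 -0.3 0 0 0 100;-0.3 1 -0.3 0 0 0 100;-0.3 1 -0.3 0 0 0 100;-0.3 1 -0.3 0 0 0 100",
)

```text
clock: 30.85
tcp_pos: [0.5002, -0.4457, 0.1966]
tcp_rot: [-3.127, -0.28, 0.002]
force: [0.7, 0.7, -0.4]
opening: 0.0853
grip_force: 0.0
```

```bash
python3 -c "
from h import *
plan()
im,d=env.get_image('top');W=world(d,env.camera_params('top'))
cv2.imwrite('pics/top3.png',im[:,:,::-1])
for c in((.511,.151),(.512,-.343)):
    M=(W[...,2]>.1)&(W[...,2]<.14)&(d>0)&(np.hypot(W[...,0]-c[0],W[...,1]-c[1])<.05)
    X=W[M];print(M.sum(),rect(X[:,:2]),'z',np.percentile(X[:,2],[5,50,95]).round(4))"
```

```text
t 30.85 now [ 500.2 -445.7  196.6] y-ang -79.8 tilt 0.15 F [ 0.75  0.67 -0.43] open 0.0853 grip 0.0 j7 -0.80
896 (array([510.6, 151.4]), array([47.7, 63. ]), 82.3) z [0.1111 0.1184 0.1212]
850 (array([ 512.6, -340.2]), array([62.9, 47.8]), 9.8) z [0.106  0.1104 0.1133]
```

View pics/top3.png

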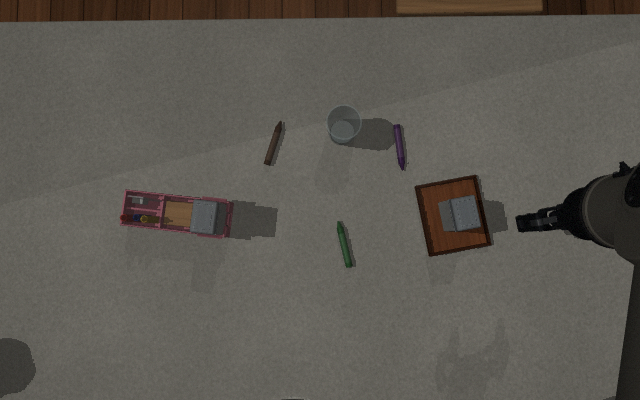

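The heavy tin is in the slot at (207, 217) and the light one in the tray at (460, 213). The crayons and tumbler haven't moved, and the arm is clear.

```bash
python3 -c "
from plant import env
print(env.finish_job())"
```

```text
the job is handed in; nothing more can be done
None
```

The job is handed in at about 31 s: the full tin (about 2.9 N, the one nearer the caddy) is pressed home on the caddy slot's pad, the nearly empty one (about 1 N) stands upright in the tray, and the tumbler and crayons haven't moved.

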